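Find the dragging handle bearing by feel and scrap it

ROBOT

A 6-joint arm with a two-finger parallel gripper is mounted at the origin on a cart in front of the work surface, level with it; the furniture and walls round the work are solid. World frame = base frame: x ahead of the robot, y to its left, z up, the work surface at z = 0. Lengths are in mm, angles in rad, forces in N, time in s.
With the tool pointing down it reaches from about 300 to 950 mm from the base axis. Payload 3.1 kg.
Tool frame: the origin (TCP) lies at the very end of the fingers, on their centre line; the grasp point (between the pads) lies 19 mm behind it; z points along the fingers, y is the line along which they close (so a half turn about z gives the same grasp; the last joint's range is limited). The gripper opens to 85 mm and grips with 20 to 120 N. Pads are 22 mm wide; open, the fingers measure 114 mm over their backs; the gripper's body (76 mm by 85 mm) begins 54 mm behind the grasp point. The pads swing forward as they close: fully open they stand 13 mm farther back than shut.
Start: joints at [-1.316, 0.308, 1.634, -0, 1.2, -0.07], TCP at [199.423, -592.337, 231.272] pointing down, gripper open.
Joint ranges: [-3.06, 3.06], [-0.79, 1.96], [0.05, 2.63], [-1.19, 4.34], [0.05, 2.64], [-2.94, 2.94]. Speed limits (rad/s): [2.79, 2.79, 3.14, 3.14, 3.14, 3.14].

INTERFACE

Orientations are given as a unit quaternion [w, x, y, z].
In Python, from workcell import * gives the robot as it stands. The module is installed in compiled form; this text tells all that it offers.
- The arm moves only by the shell command python3 -m crank 'ROWS' [FORCE]. ROWS is text: rows parted by semicolons, each of 7 numbers parted by spaces: the shift along the tool's x, y, z in m, then the turn, a rotation vector about the tool's x, y, z in degrees, then the finger opening in m, from 0 to 0.0854. In form: x y z rx ry rz grip; .... A call has exactly 10 rows; each row shifts and turns the commanded pose from where the row before left it, along the tool's axes as they then stand; what a row does not reach is not made up. A row lasts 1/10 s, in which the tool goes at most 50 mm and 8.59 degrees, less where a joint would pass 70% of its speed; a pose out of reach is approached as far as the arm can. A call is refused whole if a number of a shift passes 0.05 or a number of a turn 8.59, either way. A call with a gripper value outside its range is refused whole. The fingers move at their own pace and stop on an object; FORCE is the grip in N (left out, the last holds). Time passes only in rows, so rows that do not move let the fingers close, or fill a call up. It gives the time, the measured TCP pose, the force, the opening and the grip force at its end, in the units of the state.
- get_obs(): the state, without advancing time (a new reading comes with each control period).
- capture(name): name is "scene" or "top" or "wrist"; returns a dict with "color" (384x512x3 uint8, red, green, blue), "depth" (384x512 float32, mm along the optical axis (not along the pixel's ray), 0 where there is no reading), "camera_matrix" (3x3 intrinsics, pixels), "R" (3x3) and "t" (3): a world point X has camera coordinates R X + t; the wrist camera has in their place "hand_eye" (4x4, takes a point from camera to tool coordinates, whose origin is the TCP and whose axes are the flange's). Camera axes: x right, y down, z forward; pixel columns grow to the right and rows downward; lengths in mm; the calibration is good to about 2 mm. The wrist camera is an equidistant fisheye: a pixel r from the principal point sees the ray r / f radians off the axis. A picture is of the moment at which its call begins: read the wrist's pose just before it.
- job_done(): hands the job in; it is judged then, once.
Trained networks look in a picture, given as the dict that the camera call returned (one of the last four; its "shot" number tells which), for a name from the list of things; names that differ only in an ending like _2 or _b are one class to them, and where a whole thing is asked for, a point or a joint stands for the part that bears it (a point fixed in the world has none). Each returns a list of dicts, best first, with "p" (0 to 1); they miss things now and then, are a little off and sometimes report something else, mostly with a low value. They report only what shows in the picture. A call takes as long as a camera call.
- search_frame(thing, picture): "bbox" ([left, top, right, bottom] in pixels, round what is visible of it).
- masks_of(thing, picture): "mask" (384x512 bool, what is visible of it) and "bbox" ([left, top, right, bottom] in pixels, round what is visible of it).
The state is a dict: "time": time; "joint_positions": joint angles; "dq": joint speeds; "joint_torque": joint torques, N m; "eef_pos": TCP position; "tcp_rot": TCP orientation; "force": force on the tool from outside, world axes, zero at the start; "moment": the same for the moment, N m; "finger_gap": opening from 0.0 (shut) to 1.0 (fully open); "finger_force": force on a finger pad.
Only numpy, scipy, OpenCV 4.12 (cv2) and the standard library are available. Lean on these libraries where they do the work, as an engineer would, in place of code of your own. Each camera call takes 0.05 s, during which the arm holds its last target. There are 200 camera calls.

TASK

Try the bearings of the sprung door-handle roses in the test stand: turn the hubs by hand, one after another in their seats, a sixth of a turn or a little more, feel how they run and let go. Take the one whose hub drags and stays turned out of its seat and set it down gently on its plate in the scrap tray, its hub still turned. Leave the good ones in their seats, never force a rose hard against the stand or the tray, and do not disturb the padlock, the lock cylinder and the bolt.

Things in the scene. Friction and masses are not known exactly. Their poses are not given: they have to be found in the camera images.
- stand: Aluminium test stand fixed to the bench: a flat plate 206 x 66 mm, 20 mm high, with three square seats 52 x 52 mm and 6 mm deep in a row along its own x axis, centres at x = -70, 0 and +70 mm, y = 0. Origin: centre of its underside on the bench top, z up; seat floors lie 14 mm above the origin. Long axis roughly along world x.
- tray: Dark steel scrap tray fixed flat on the bench top, open at the top, 104 x 104 mm outside, 20 mm high, 4 mm walls, floor 8 mm above the bench. Origin: centre of its underside, z up. Empty at the start.
- rose_1: One of three door-handle roses, alike to the eye, loose, about 0.22 kg: steel plate 50 x 50 x 8 mm, held from turning by its seat in the stand (1 mm play a side), with a steel hub, a cylinder 40 mm in diameter, 11 to 45 mm above the origin, on an upright pin reaching 49 mm. Origin: centre of the plate's underside, z along the pin. Seat order differs each time; the number says nothing about the bearing.
- hub_1 (a joint): Turn of rose_1's hub about its pin, rad, counter-clockwise from above positive, stops at +-1.5, starts at 0; a black oil hole near the rim of its top shows it. A spring of 0.04 N m/rad centres it. In two roses the bearing runs freely and the hub springs back (to within 0.2) when let go; in the third it drags at about 0.24 N m both ways (12 N at the rim) and stays put.
- rose_2: One of three door-handle roses, alike to the eye, loose, about 0.22 kg: steel plate 50 x 50 x 8 mm, held from turning by its seat in the stand (1 mm play a side), with a steel hub, a cylinder 40 mm in diameter, 11 to 45 mm above the origin, on an upright pin reaching 49 mm. Origin: centre of the plate's underside, z along the pin. Seat order differs each time; the number says nothing about the bearing.
- hub_2 (a joint): Turn of rose_2's hub about its pin, rad, counter-clockwise from above positive, stops at +-1.5, starts at 0; a black oil hole near the rim of its top shows it. A spring of 0.04 N m/rad centres it. In two roses the bearing runs freely and the hub springs back (to within 0.2) when let go; in the third it drags at about 0.24 N m both ways (12 N at the rim) and stays put.
- rose_3: One of three door-handle roses, alike to the eye, loose, about 0.22 kg: steel plate 50 x 50 x 8 mm, held from turning by its seat in the stand (1 mm play a side), with a steel hub, a cylinder 40 mm in diameter, 11 to 45 mm above the origin, on an upright pin reaching 49 mm. Origin: centre of the plate's underside, z along the pin. Seat order differs each time; the number says nothing about the bearing.
- hub_3 (a joint): Turn of rose_3's hub about its pin, rad, counter-clockwise from above positive, stops at +-1.5, starts at 0; a black oil hole near the rim of its top shows it. A spring of 0.04 N m/rad centres it. In two roses the bearing runs freely and the hub springs back (to within 0.2) when let go; in the third it drags at about 0.24 N m both ways (12 N at the rim) and stays put.
- brass_padlock: Brass padlock 68 x 45 x 21 mm lying on the bench, a bystander. Origin: centre of its underside.
- lock_cylinder: Short steel door-lock cylinder 31 x 60 x 22 mm lying on the bench, a bystander. Origin: centre of its underside.
- bolt: Bolt 17 x 56 x 19 mm lying on the bench, a bystander. Origin: centre of its underside.

How it is judged (in metres and radians):
On the way:
1. the dragging hub has been turned in its seat and stays turned, about a sixth of a turn or more, with the fingers off it ((((value of joint hub_1 above 0.75 rad or value of joint hub_1 below -0.75 rad) and z of rose_1 in the frame of stand below 0.017 m and angle between rose_1's own z axis and vertical below 0.08 rad and distance of rose_1 from where it was at the start of the episode below 0.01 m and contact force between the fingers and rose_1 below 0.1 N) or ((value of joint hub_2 above 0.75 rad or value of joint hub_2 below -0.75 rad) and z of rose_2 in the frame of stand below 0.017 m and angle between rose_2's own z axis and vertical below 0.08 rad and distance of rose_2 from where it was at the start of the episode below 0.01 m and contact force between the fingers and rose_2 below 0.1 N) or ((value of joint hub_3 above 0.75 rad or value of joint hub_3 below -0.75 rad) and z of rose_3 in the frame of stand below 0.017 m and angle between rose_3's own z axis and vertical below 0.08 rad and distance of rose_3 from where it was at the start of the episode below 0.01 m and contact force between the fingers and rose_3 below 0.1 N))), for 0.3 s.
At the end, for the whole second after the job is handed in: The dragging rose stands released and at rest, upright within 0.1 rad, on the tray floor, within 35 mm of its centre in x and y, hub still turned over 0.4 rad; the two good roses sit in their seats where they were (within 10 mm), hubs back within 0.35 rad of 0 (((x of rose_1 in the frame of tray between -0.035 and 0.035 m and y of rose_1 in the frame of tray between -0.035 and 0.035 m and z of rose_1 in the frame of tray below 0.014 m and angle between rose_1's own z axis and vertical below 0.1 rad and linear speed of rose_1 below 0.02 m/s and (value of joint hub_1 above 0.4 rad or value of joint hub_1 below -0.4 rad) and z of each of rose_2, rose_3 in the frame of stand below 0.017 m and angle between each of rose_2, rose_3's own z axis and vertical below 0.08 rad and distance of each of rose_2, rose_3 from where it was at the start of the episode below 0.01 m and value of joint hub_2 between -0.35 and 0.35 rad and value of joint hub_3 between -0.35 and 0.35 rad) or (x of rose_2 in the frame of tray between -0.035 and 0.035 m and y of rose_2 in the frame of tray between -0.035 and 0.035 m and z of rose_2 in the frame of tray below 0.014 m and angle between rose_2's own z axis and vertical below 0.1 rad and linear speed of rose_2 below 0.02 m/s and (value of joint hub_2 above 0.4 rad or value of joint hub_2 below -0.4 rad) and z of each of rose_1, rose_3 in the frame of stand below 0.017 m and angle between each of rose_1, rose_3's own z axis and vertical below 0.08 rad and distance of each of rose_1, rose_3 from where it was at the start of the episode below 0.01 m and value of joint hub_1 between -0.35 and 0.35 rad and value of joint hub_3 between -0.35 and 0.35 rad) or (x of rose_3 in the frame of tray between -0.035 and 0.035 m and y of rose_3 in the frame of tray between -0.035 and 0.035 m and z of rose_3 in the frame of tray below 0.014 m and angle between rose_3's own z axis and vertical below 0.1 rad and linear speed of rose_3 below 0.02 m/s and (value of joint hub_3 above 0.4 rad or value of joint hub_3 below -0.4 rad) and z of each of rose_1, rose_2 in the frame of stand below 0.017 m and angle between each of rose_1, rose_2's own z axis and vertical below 0.08 rad and distance of each of rose_1, rose_2 from where it was at the start of the episode below 0.01 m and value of joint hub_1 between -0.35 and 0.35 rad and value of joint hub_2 between -0.35 and 0.35 rad))); the robot touches nothing.
It fails at once if a rose is taken out of its seat whose hub is not turned (not tried, or sprung back) ((z of rose_1 in the frame of stand above 0.03 m and value of joint hub_1 between -0.3 and 0.3 rad) or (z of rose_2 in the frame of stand above 0.03 m and value of joint hub_2 between -0.3 and 0.3 rad) or (z of rose_3 in the frame of stand above 0.03 m and value of joint hub_3 between -0.3 and 0.3 rad)).
It fails at once if a rose is forced against the stand with more than 20 N (contact force between any of rose_1, rose_2, rose_3 and stand above 20 N).
It fails at once if a rose is dropped or pushed into the tray with more than 30 N (contact force between any of rose_1, rose_2, rose_3 and tray above 30 N).
It fails at once if the padlock, the lock cylinder or the bolt is moved by more than 20 mm (distance of any of brass_padlock, lock_cylinder, bolt from where it was at the start of the episode above 0.02 m).
It also fails if it takes over 72 s, if anything falls off the work surface, if the arm or the gripper's body presses on something with over 40 N, if the wrist force passes 120 N, or if a joint passes its speed limit or range.

## Working session

There is one attempt and no reset: what is moved stays moved. The work goes in short steps, Python scripts to look and compute and a shell command to move; the robot and the scene stay as the last step left them, time stands still between calls to the robot, and variables do not carry over. Pictures are saved under pics/ and viewed, at most 10 in all, crops included, and the job is handed in when it is done.

```bash
mkdir -p pics
cat > h.py <<'E'
from workcell import *
import numpy as np, cv2
from scipy.spatial.transform import Rotation as Ro
def cloud(c,m):
    v,u=np.nonzero(m&(c["depth"]>0)); d=c["depth"][v,u]; K=c["camera_matrix"]
    P=np.c_[(u-K[0,2])/K[0,0]*d,(v-K[1,2])/K[1,1]*d,d]
    return (P-c["t"])@c["R"]
def save(c,n): cv2.imwrite("pics/"+n,c["color"][:,:,::-1])
E
python3 - <<'E'
from h import *
o=get_obs();print({k:np.round(v,3) for k,v in o.items()})
for n in("top","scene"):
    c=capture(n);save(c,n+"0.png")
    for th in("stand","tray","rose_1","brass_padlock","lock_cylinder","bolt"):
        for r in masks_of(th,c):
            if r["p"]<.3: continue
            P=cloud(c,r["mask"]);zt=np.percentile(P[:,2],95);T=P[P[:,2]>zt-6]
            rc=cv2.minAreaRect(T[:,:2].astype(np.float32))
            print(n,th,round(r["p"],2),np.round(r["bbox"]),"z",zt.round(1),"mid",((T.min(0)+T.max(0))/2).round(1),"rect",np.round(rc[0]),np.round(rc[1]),round(rc[2],1))
E
```

```text
{'time': np.float64(0.0), 'joint_positions': array([-1.316,  0.309,  1.635,  0.   ,  1.2  , -0.07 ]), 'dq': array([ 0.001,  0.001,  0.001, -0.   , -0.002, -0.001]), 'joint_torque': array([-0.0000e+00, -4.1526e+01, -2.7666e+01, -0.0000e+00,  1.0000e-02,
        0.0000e+00]), 'eef_pos': array([ 199.206, -591.544,  230.046]), 'tcp_rot': array([-0.001,  0.987,  0.162, -0.   ]), 'force': array([-0.517,  0.241, -0.458]), 'moment': array([0.028, 0.049, 0.007]), 'finger_force': np.float64(0.0), 'finger_gap': np.float64(1.001)}
top stand 0.87 [248. 138. 293. 239.] z 22.6 mid [478.3 181.5  21.2] rect [479. 182.] [206.  66.] 7.6
top tray 0.89 [304. 157. 357. 210.] z 20.0 mid [483.3  55.6  19. ] rect [483.  55.] [105. 105.] 2.1
top rose_1 0.65 [259. 174. 287. 199.] z 62.4 mid [478.8 181.5  61. ] rect [479. 181.] [38. 37.] 0.3
top rose_1 0.65 [261. 208. 290. 233.] z 61.8 mid [409.2 172.4  60.5] rect [410. 173.] [38. 37.] 45.0
top rose_1 0.62 [254. 142. 280. 168.] z 62.3 mid [547.4 190.6  61.3] rect [547. 190.] [37. 37.] 12.7
top brass_padlock 0.7 [194. 222. 220. 256.] z 22.7 mid [370.7 311.   20.
[... 372 characters left out ...]
230.] z 20.4 mid [478.6 183.2  18.6] rect [482. 184.] [208.  70.] 7.4
scene tray 0.8 [269. 170. 324. 204.] z 19.1 mid [467.6  82.7  35.6] rect [475.  87.] [113. 183.] 13.6
scene rose_1 0.79 [248. 184. 279. 212.] z 59.5 mid [479.7 184.5  58.7] rect [480. 185.] [37. 36.] 77.7
scene rose_1 0.73 [221. 176. 248. 207.] z 59.7 mid [550.7 194.6  59. ] rect [550. 194.] [38. 39.] 70.3
scene rose_1 0.71 [277. 189. 311. 222.] z 59.3 mid [410.8 177.   58.8] rect [411. 176.] [36. 36.] 33.2
scene brass_padlock 0.89 [249. 246. 290. 265.] z 20.8 mid [360.8 314.6  18.2] rect [361. 313.] [38. 48.] 14.9
scene lock_cylinder 0.95 [227. 263. 259. 291.] z 16.9 mid [374.4 396.7  16.2] rect [376. 397.] [24. 61.] 10.4
```

```bash
cat >> h.py <<'E'
def go(x,y,z,yaw):
    "print the tool-frame shift (mm) and turn (deg) to the goal, tool pointing down, tool x at yaw deg"
    o=get_obs(); R=Ro.from_quat(np.roll(o["tcp_rot"],-1))
    G=Ro.from_euler("z",yaw,degrees=True)*Ro.from_quat([1,0,0,0])
    print("shift mm",R.inv().apply(np.array([x,y,z])-o["eef_pos"]).round(2),"turn",(R.inv()*G).as_rotvec(degrees=True).round(2),
      "pos",o["eef_pos"].round(1),"F",o["force"].round(1),"q",o["joint_positions"].round(2),"t",round(float(o["time"]),1))
E
python3 - <<'E'
from h import *
a=cv2.imread("pics/top0.png");b=cv2.imread("pics/scene0.png")
cv2.imwrite("pics/both.png",np.hstack([a[90:290,130:400],b[90:290,150:420]]))
go(479,182,200,7.6)
E
```

```text
shift mm [ 512.08 -644.65   31.27] turn [ 0.   -0.   11.01] pos [ 199.4 -592.4  231.3] F [1.  0.7 0.1] q [-1.32  0.31  1.63  0.    1.2  -0.07] t 0.7
```

View pics/both.png

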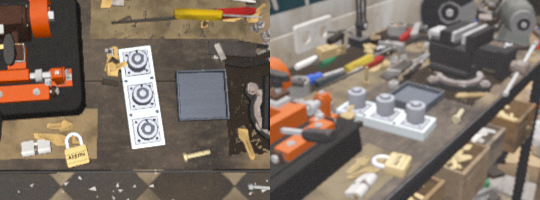

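View pics/scene0.png

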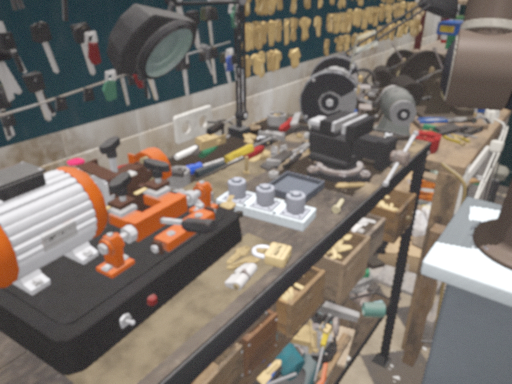

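Run:
```python
from h import *
c=capture("top");P=cloud(c,c["depth"]>0)
i=((P[:,0]-150)//50).astype(int);j=((P[:,1]+650)//50).astype(int)
H=np.full((11,20),-9)
for a,b,z in zip(i,j,P[:,2]):
    if 0<=a<11 and 0<=b<20:H[a,b]=max(H[a,b],z)
print("cols y from -650 step 50")
for a in range(11):print(150+50*a,H[a])
```

```text
cols y from -650 step 50
150 [ -9  -9  -9  -9  -9  -9  -9  -9  -9  -9  -9  -9 351 382 368 319  -9  -9
  -9  -9]
200 [ -9  -9  -9  -9  -9  -9  -9  -9  -9  -9  -9  -9 347 357 350  -9  -9  -9
  -9  -9]
250 [ -9  -9  -9  -9  -9  -9  -9  -9  -9 129 118 100  57  -9  -9  -9  -9  -9
  -9  -9]
300 [ -9  -9  -9  -9  -9  -9   3   5  15   4 122 120  46   5  18   4   4   4
  22  24]
350 [ -9  -9  -9  -9  -9  -9   3  13  22 146 149 149 144  12  19  24  61  23
  23  23]
400 [ -9  -9  -9  -9  -9  -9  14  10  14 148 150 150 148  23  22  23  65  25
   5  63]
450 [ -9  -9  -9  -9  -9  -9   4 108  56 148 149 150 148  22  12  23  66  58
  59 122]
500 [ -9  -9  -9  -9  -9  -9   5 135 141  54 132 130  40  45  25  22  65  62
  33 127]
550 [ -9  -9  -9  -9  -9  -9  -9 139 188  56  48  49  54  50   3   4  65  62
  50  68]
600 [ -9  -9  -9  -9  -9  -9  -9   2 202  74  20  70  72  77  75  72  59  62
   5 143]
650 [ -9  -9  -9  -9  -9  -9  64  79 157  71  14  44  51  53  27 350 374 375
 390 371]
```

```bash
r="0.030 -0.038 0 0 0 0 0.085"; python3 -m crank '0.030 -0.038 0 0 0 0 0.085;0.030 -0.038 0 0 0 0 0.085;0.030 -0.038 0 0 0 0 0.085;0.030 -0.038 0 0 0 0 0.085;0.030 -0.038 0 0 0 0 0.085;0.030 -0.038 0 0 0 0 0.085;0.030 -0.038 0 0 0 0 0.085;0.030 -0.038 0 0 0 0 0.085;0.030 -0.038 0 0 0 0 0.085;0.030 -0.038 0 0 0 0 0.085' 20
python3 -m crank '0.030 -0.038 0 0 0 0 0.085;0.030 -0.038 0 0 0 0 0.085;0.030 -0.038 0 0 0 0 0.085;0.030 -0.038 0 0 0 0 0.085;0.030 -0.038 0 0 0 0 0.085;0.030 -0.038 0 0 0 0 0.075;0.030 -0.038 0 0 0 0 0.065;0 0 0.02 0 0 5.5 0.058;0 0 0.02 0 0 5.5 0.058;0 0 0 0 0 0 0.058'
python3 - <<'E'
from h import *
go(479,182,32,7.6)
c=capture("wrist");save(c,"w1.png");print(c["camera_matrix"],c["hand_eye"].round(3))
print(get_obs()["finger_gap"])
E
```

```text
time: 1.75
eef_pos: [362.9, -134.8, 231.8]
tcp_rot: [0.001, 0.987, 0.161, 0.001]
force: [-0.2, 0.4, -0.6]
finger_gap: 0.995
finger_force: 0.0
time: 2.75
eef_pos: [474.1, 182.5, 188.4]
tcp_rot: [0.001, 0.998, 0.067, -0.003]
force: [-0.7, -0.6, -0.5]
finger_gap: 0.675
finger_force: 0.0
shift mm [  5.76   1.02 156.39] turn [0.06 0.37 0.09] pos [474.1 182.5 188.4] F [-0.7 -0.6 -0.5] q [ 0.28  0.13  1.94 -0.    1.07  1.72] t 2.8
[[297.31863964   0.         256.25786084]
 [  0.         297.31863964 189.95389836]
 [  0.           0.           1.        ]] [[ 1.00000e-03 -9.60000e-01 -2.81000e-01  7.17280e+01]
 [ 1.00000e+00  1.00000e-03 -0.00000e+00 -7.65000e-01]
 [ 0.00000e+00 -2.81000e-01  9.60000e-01 -1.43891e+02]
 [ 0.00000e+00  0.00000e+00  0.00000e+00  1.00000e+00]]
0.6767276563650203
```

View pics/w1.png

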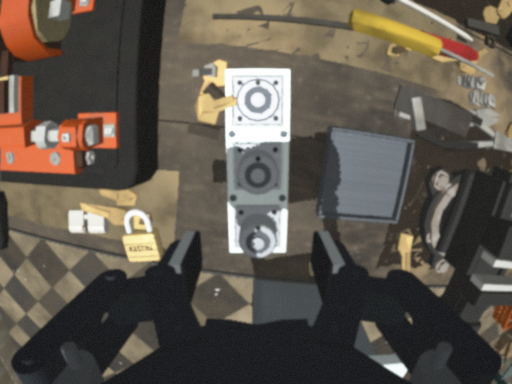

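```bash
cat >> h.py <<'E'
def wcloud(c,m,o):
    v,u=np.nonzero(m&(c["depth"]>0)); d=c["depth"][v,u]; K=c["camera_matrix"]
    x=(u-K[0,2])/K[0,0]; y=(v-K[1,2])/K[1,1]; r=np.hypot(x,y)+1e-9; k=np.tan(r)/r*d
    T=c["hand_eye"]; P=np.c_[x*k,y*k,d]@T[:3,:3].T+T[:3,3]
    return Ro.from_quat(np.roll(o["tcp_rot"],-1)).apply(P)+o["eef_pos"]
def hubs(n):
    o=get_obs(); c=capture("wrist"); save(c,n)
    for r in masks_of("rose_1",c):
        if r["p"]<.3: continue
        P=wcloud(c,r["mask"],o); zt=np.percentile(P[:,2],93); T=P[(P[:,2]>zt-6)&(P[:,2]<zt+8)]
        (x,y),R=cv2.minEnclosingCircle(T[:,:2].astype(np.float32))
        print(round(r["p"],2),np.round(r["bbox"]),"z",zt.round(1),"mid",((T.min(0)+T.max(0))/2).round(1),"circ",round(x,1),round(y,1),round(R,1),len(T))
    return c,o
E
python3 - <<'E'
from h import *
c,o=hubs("w1b.png")
for th in("stand","tray"):
    r=masks_of(th,c)[0];P=wcloud(c,r["mask"],o);T=P[(P[:,2]>14)&(P[:,2]<27)]
    rc=cv2.minAreaRect(T[:,:2].astype(np.float32));print(th,r["p"],rc,np.median(T[:,2]))
P=wcloud(c,c["depth"]>0,o)
for x in(409,479,548):
  for s in(-1,1):
    q=P[(abs(P[:,0]-x)<25)&(s*(P[:,1]-(x-479)*.133-182)>25)&(s*(P[:,1]-(x-479)*.133-182)<65)];print(x,s,np.percentile(q[:,2],[50,98]).round() if len(q) else None)
go(479,182,32,7.6)
E
```

```text
0.97 [236. 204. 282. 258.] z 61.8 mid [411.7 173.6  61.3] circ 411.4 173.5 20.1 1056
0.82 [236. 139. 282. 196.] z 62.5 mid [480.7 182.7  61.4] circ 480.5 182.8 19.8 1267
0.62 [234.  76. 282. 125.] z 63.3 mid [549.5 192.5  61.8] circ 549.4 192.5 20.0 1436
stand 0.78 ((480.5000915527344, 182.8760223388672), (206.50985717773438, 66.52253723144531), 7.67093563079834) 21.15488010592921
tray 0.94 ((484.41357421875, 56.74956512451172), (104.48028564453125, 105.52509307861328), 2.1536998748779297) 20.48284060373274
409 -1 [ 1. 22.]
409 1 [ 2. 23.]
479 -1 [262. 297.]
479 1 [264. 296.]
548 -1 [ 2. 22.]
548 1 [24. 50.]
shift mm [  0.89   0.8  160.7 ] turn [-0.02 -0.15  0.03] pos [477.6 182.6 192.7] F [0.3 0.3 1. ] q [0.28 0.13 1.94 0.   1.07 1.72] t 3.0
```

```bash
python3 -m crank '0.0024 0 0.03 0 0 0 0.056;0 0 0.03 0 0 0 0.056;0 0 0.03 0 0 0 0.056;0 0 0.03 0 0 0 0.056;0 0 0.02 0 0 0 0.056;0 0 0.01 0 0 0 0.056;0 0 0.01 0 0 0 0.052;0 0 0 0 0 0 0.050;0 0 0 0 0 0 0.048;0 0 0 0 0 0 0.047' 20
python3 - <<'E'
from h import *
go(480,182.8,32,7.6)
c,o=hubs("w2.png")
E
```

```text
time: 4.0
eef_pos: [480.1, 183.3, 32.4]
tcp_rot: [-0.0, 0.998, 0.066, 0.001]
force: [0.4, 0.0, 1.0]
finger_gap: 0.551
finger_force: 0.0
shift mm [-0.17  0.45  0.44] turn [-0.02 -0.14  0.01] pos [480.1 183.3  32.4] F [0.4 0.  1. ] q [ 0.28  0.38  2.01 -0.    0.74  1.72] t 4.0
0.86 [222. 295. 299. 328.] z 36.4 mid [427.7 175.6  35.7] circ 425.7 175.6 13.8 326
0.8 [215. 186. 304. 300.] z 62.8 mid [481.  183.   61.4] circ 480.7 183.1 20.1 4905
0.6 [209.  58. 308. 159.] z 64.2 mid [549.6 192.5  62.6] circ 549.6 192.2 19.8 7362
```

View pics/w2.png

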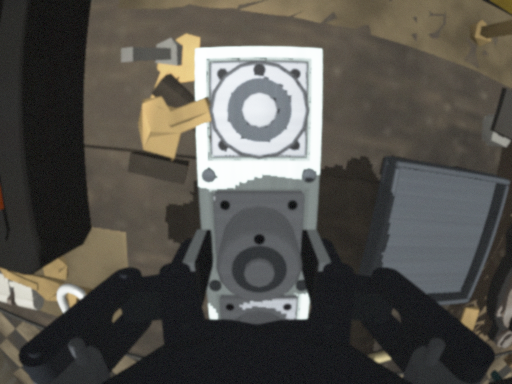

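```bash
python3 -m crank '0 0 0 0 0 0 0.045;0 0 0 0 0 0 0.044;0 0 0 0 0 0 0.043;0 0 0 0 0 0 0.0425;0 0 0 0 0 0 0.042;0 0 0 0 0 0 0.0415;0 0 0 0 0 0 0.041;0 0 0 0 0 0 0.0405;0 0 0 0 0 0 0.040;0 0 0 0 0 0 0.0395' 20
python3 - <<'E'
from h import *
o=get_obs();print({k:np.round(v,2) for k,v in o.items()})
E
```

```text
time: 5.1
eef_pos: [479.2, 182.7, 31.5]
tcp_rot: [0.0, 0.998, 0.066, 0.0]
force: [0.2, -4.0, 3.4]
finger_gap: 0.459
finger_force: 8.8
{'time': np.float64(5.1), 'joint_positions': array([ 0.28,  0.39,  2.01, -0.  ,  0.74,  1.72]), 'dq': array([ 0.,  0.,  0.,  0., -0., -0.]), 'joint_torque': array([  1.55, -35.12, -18.87,   0.67,  -0.27,  -0.  ]), 'eef_pos': array([479.16, 182.67,  31.46]), 'tcp_rot': array([0.  , 1.  , 0.07, 0.  ]), 'force': array([ 0.25, -4.  ,  3.4 ]), 'moment': array([-0.56, -0.06, -0.01]), 'finger_force': np.float64(8.82), 'finger_gap': np.float64(0.46)}
```

```bash
python3 -m crank '0 0.0005 0 0 0 0 0.0395;0 0 0 0 0 0 0.0395;0 0 0 0 0 0 0.039;0 0 0 0 0 0 0.0385;0 0 0 0 0 0 0.038;0 0 0 0 0 0 0.037;0 0 0 0 0 0 0.036;0 0 0 0 0 0 0.036;0 0 0 0 0 0 0.036;0 0 0 0 0 0 0.036' 20
```

```text
time: 6.1
eef_pos: [479.2, 182.6, 31.5]
tcp_rot: [-0.0, 0.998, 0.066, 0.0]
force: [-1.3, -1.4, 4.5]
finger_gap: 0.463
finger_force: 19.6
```

```bash
python3 -m crank '0 0 0 0 0 -4 0.036;0 0 0 0 0 -4 0.036;0 0 0 0 0 -4 0.036;0 0 0 0 0 -4 0.036;0 0 0 0 0 -4 0.036;0 0 0 0 0 0 0.036;0 0 0 0 0 0 0.036;0 0 0 0 0 0 0.036;0 0 0 0 0 0 0.036;0 0 0 0 0 0 0.036' 20
python3 -c "
from h import *
print(get_obs()['moment'],get_obs()['finger_gap']); go(479.2,182.6,31.5,7.6)"
```

```text
time: 7.1
eef_pos: [479.3, 182.4, 31.5]
tcp_rot: [0.0, 0.971, 0.239, 0.0]
force: [-1.3, -2.6, 6.2]
finger_gap: 0.461
finger_force: 19.6
[-0.40418135  0.10212521 -0.03412775] 0.4614721842641661
shift mm [ 0.06 -0.23 -0.01] turn [ 1.000e-02 -2.000e-02  2.002e+01] pos [479.3 182.4  31.5] F [-1.3 -2.6  6.2] q [ 0.28  0.39  2.01 -0.    0.74  1.37] t 7.1
```

```bash
python3 -m crank '0 0 0 0 0 -5 0.036;0 0 0 0 0 -5 0.036;0 0 0 0 0 -5 0.036;0 0 0 0 0 -5 0.036;0 0 0 0 0 -5 0.036;0 0 0 0 0 -5 0.036;0 0 0 0 0 -5 0.036;0 0 0 0 0 -5 0.036;0 0 0 0 0 0 0.036;0 0 0 0 0 0 0.036' 20
python3 -c "
from h import *
print(get_obs()['moment'],get_obs()['finger_gap']); hubs('w3.png')"
```

```text
time: 8.1
eef_pos: [479.7, 182.2, 31.5]
tcp_rot: [0.0, 0.831, 0.556, 0.0]
force: [1.0, -4.6, 4.6]
finger_gap: 0.459
finger_force: 19.6
[-0.62439745 -0.1361628  -0.06790221] 0.45946695750459193
0.81 [117. 232. 184. 345.] z 60.7 mid [425.4 178.8  60.1] circ 427.1 180.0 33.3 372
0.62 [200. 172. 302. 301.] z 63.2 mid [480.4 184.3  61.8] circ 480.5 184.0 20.2 4955
0.6 [307. 113. 429. 236.] z 63.1 mid [549.6 192.3  61.7] circ 549.4 192.5 20.2 5092
0.51 [ 0.  0. 29. 49.] z 18.5 mid [380.7 386.7  18.1] circ 376.6 386.6 22.7 915
```

```bash
python3 -m crank '0 0 0 0 0 0 0.044;0 0 0 0 0 0 0.056;0 0 0 0 0 0 0.056;0 0 0 0 0 0 0.056;0 0 -0.04 0 0 0 0.056;0 0 -0.02 0 0 7.5 0.056;0 0 0 0 0 7.5 0.056;0 0 0 0 0 7.5 0.056;0 0 0 0 0 7.5 0.056;0 0 0 0 0 7.5 0.056' 20
python3 -c "
from h import *
c,o=hubs('w4.png'); go(410.1,172.8,90,7.6)
cv2.imwrite('pics/w4c.png',cv2.resize(c['color'][150:384,100:420,::-1],None,fx=2,fy=2))"
```

```text
time: 9.2
eef_pos: [478.8, 182.6, 91.2]
tcp_rot: [-0.0, 0.966, 0.257, -0.0]
force: [0.9, 0.5, -0.2]
finger_gap: 0.656
finger_force: 0.0
0.72 [255.  70. 341. 156.] z 63.8 mid [549.6 192.6  62. ] circ 549.7 192.6 20.0 3281
0.7 [  1. 151.  43. 199.] z 18.7 mid [376.6 394.8  18.6] circ 375.0 394.8 30.8 788
0.66 [216. 156. 298. 245.] z 62.9 mid [480.7 183.6  61.6] circ 480.8 183.5 20.2 2812
0.64 [202. 237. 266. 318.] z 61.6 mid [412.  173.5  60.7] circ 412.3 173.6 20.0 1776
shift mm [-64.33 -25.98   1.15] turn [-2.000e-02  2.000e-02  2.252e+01] pos [478.8 182.6  91.1] F [-0.8 -0.5 -0.6] q [0.28 0.28 2.   0.   0.87 1.32] t 9.3
```

View pics/w4c.png

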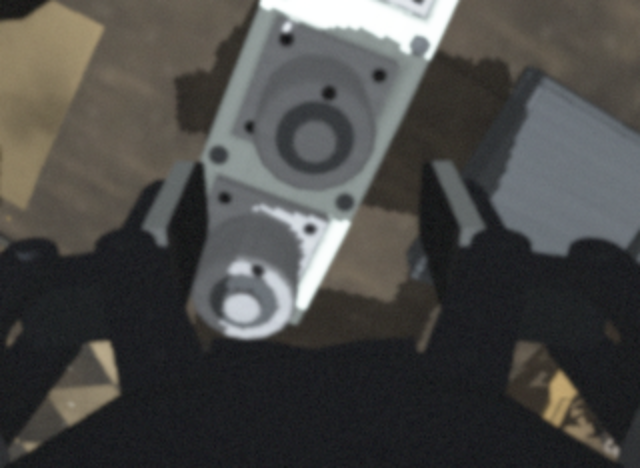

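```bash
python3 -m crank '-0.032 -0.013 0 0 0 0 0.056;-0.0323 -0.013 0 0 0 0 0.056;0 0 0 0 0 7.5 0.056;0 0 0 0 0 7.5 0.056;0 0 0.01 0 0 7.5 0.056;0 0 0.025 0 0 0 0.056;0 0 0.015 0 0 0 0.050;0 0 0.01 0 0 0 0.047;0 0 0 0 0 0 0.046;0 0 0 0 0 0 0.045' 20
python3 -c "
from h import *
c,o=hubs('w5.png'); go(410.1,172.8,32,7.6)"
```

```text
time: 10.3
eef_pos: [410.6, 172.8, 31.4]
tcp_rot: [-0.0, 0.998, 0.067, 0.0]
force: [-0.7, 1.1, 0.2]
finger_gap: 0.527
finger_force: 0.0
0.83 [203.  56. 304. 159.] z 64.3 mid [480.2 183.6  62.5] circ 480.2 183.8 19.9 7530
0.76 [215. 190. 303. 303.] z 63.0 mid [411.9 173.5  61.6] circ 411.1 173.8 20.2 4949
0.69 [208.   0. 304.  27.] z 35.9 mid [532.9 190.5  36.9] circ 535.0 190.5 13.1 364
shift mm [-1.17  0.05  0.02] turn [-0.02 -0.1   0.04] pos [411.3 173.   32. ] F [-1.1 -0.5  0.8] q [0.3  0.28 2.16 0.   0.69 1.74] t 10.4
```

```bash
python3 -m crank '-0.0007 0 0 0 0 0 0.044;0 0 0 0 0 0 0.043;0 0 0 0 0 0 0.0425;0 0 0 0 0 0 0.042;0 0 0 0 0 0 0.0415;0 0 0 0 0 0 0.041;0 0 0 0 0 0 0.0405;0 0 0 0 0 0 0.040;0 0 0 0 0 0 0.0395;0 0 0 0 0 0 0.0395' 20
```

```text
time: 11.4
eef_pos: [409.7, 172.6, 31.3]
tcp_rot: [-0.0, 0.998, 0.066, -0.0]
force: [1.0, 0.7, 1.3]
finger_gap: 0.465
finger_force: 8.8
```

Well centred. Full grip and a first small turn.

```bash
python3 -m crank '0 0 0 0 0 0 0.038;0 0 0 0 0 0 0.036;0 0 0 0 0 0 0.036;0 0 0 0 0 -4 0.036;0 0 0 0 0 -4 0.036;0 0 0 0 0 -4 0.036;0 0 0 0 0 -4 0.036;0 0 0 0 0 -4 0.036;0 0 0 0 0 0 0.036;0 0 0 0 0 0 0.036' 20
python3 -c "
from h import *
print(get_obs()['moment'],get_obs()['finger_gap']); hubs('w6.png'); go(409.7,172.6,31.5,7.6)"
```

```text
time: 12.4
eef_pos: [409.8, 172.4, 31.3]
tcp_rot: [0.0, 0.971, 0.238, 0.0]
force: [0.4, -1.9, 2.1]
finger_gap: 0.458
finger_force: 20.0
[-0.326913    0.06554666  0.04231438] 0.45846370614467663
0.94 [288.   0. 408.  55.] z 59.9 mid [538.4 185.3  58. ] circ 539.0 185.2 15.4 783
0.62 [214. 178. 312. 300.] z 63.1 mid [411.5 173.7  61.7] circ 411.2 173.6 20.2 4995
0.57 [243.  54. 362. 176.] z 64.1 mid [480.1 183.9  62.2] circ 480.1 184.0 19.8 7147
shift mm [ 0.01 -0.24 -0.15] turn [ 0.03 -0.   19.98] pos [409.8 172.4  31.4] F [ 0.  -2.3  2.8] q [ 0.3   0.28  2.17 -0.    0.69  1.39] t 12.5
```

```bash
python3 -m crank '0 0 0 0 0 -5 0.036;0 0 0 0 0 -5 0.036;0 0 0 0 0 -5 0.036;0 0 0 0 0 -5 0.036;0 0 0 0 0 -5 0.036;0 0 0 0 0 -5 0.036;0 0 0 0 0 -5 0.036;0 0 0 0 0 -5 0.036;0 0 0 0 0 0 0.036;0 0 0 0 0 0 0.036' 20
python3 -c "
from h import *
print(get_obs()['moment'])"
python3 -m crank '0 0 0 0 0 0 0.044;0 0 0 0 0 0 0.056;0 0 0 0 0 0 0.056;0 0 0 0 0 0 0.056;0 0 -0.04 0 0 0 0.056;0 0 -0.03 0 0 0 0.056;0 0 0 0 0 0 0.056;0 0 0 0 0 0 0.056;0 0 0 0 0 0 0.056;0 0 0 0 0 0 0.056' 20
python3 -c "
from h import *
c,o=hubs('w7.png'); go(549,191.4,100,7.6)
P=wcloud(c,c['depth']>0,o);a=np.deg2rad(7.6)
q=(P-[548.8,191.3,0])[:,:2]@np.array([[np.cos(a),-np.sin(a)],[np.sin(a),np.cos(a)]]);k=(abs(q[:,0])<70)&(q[:,1]>28)&(q[:,1]<90)&(P[:,2]>28)&(P[:,2]<75)
print('clutter row/perp/z min',q[k].min(0),q[k].max(0),P[k,2].max(),k.sum())
cv2.imwrite('pics/w7c.png',cv2.resize(c['color'][0:330,60:512,::-1],None,fx=1.7,fy=1.7))"
```

```text
time: 13.5
eef_pos: [410.2, 172.2, 31.4]
tcp_rot: [0.001, 0.831, 0.556, 0.0]
force: [1.1, -6.6, 2.2]
finger_gap: 0.461
finger_force: 20.1
[-0.86246703 -0.26164943 -0.09219546]
time: 14.5
eef_pos: [408.3, 172.2, 99.9]
tcp_rot: [-0.0, 0.831, 0.556, -0.001]
force: [0.9, 0.3, -0.1]
finger_gap: 0.654
finger_force: 0.0
0.84 [219. 154. 302. 239.] z 63.0 mid [411.2 173.9  61.7] circ 410.8 173.9 20.3 2584
0.83 [295. 107. 378. 192.] z 62.7 mid [480.3 183.9  61.8] circ 480.2 184.0 20.1 2614
0.66 [372.  72. 455. 152.] z 61.9 mid [548.2 192.7  61. ] circ 548.9 192.8 20.0 1976
0.32 [203.  62. 431. 247.] z 22.5 mid [477.7 182.7  21.2] circ 479.9 183.3 106.9 6408
shift mm [ 71.11 122.5   -0.25] turn [-6.000e-02  1.400e-01  6.001e+01] pos [408.6 172.3 100.1] F [ 0.2 -0.   0. ] q [0.3  0.15 2.14 0.   0.86 0.69] t 14.6
clutter row/perp/z min [-25.10347019  28.0396633 ] [33.52611729 63.00204198] 52.58994891105017 1148
```

View pics/w7c.png

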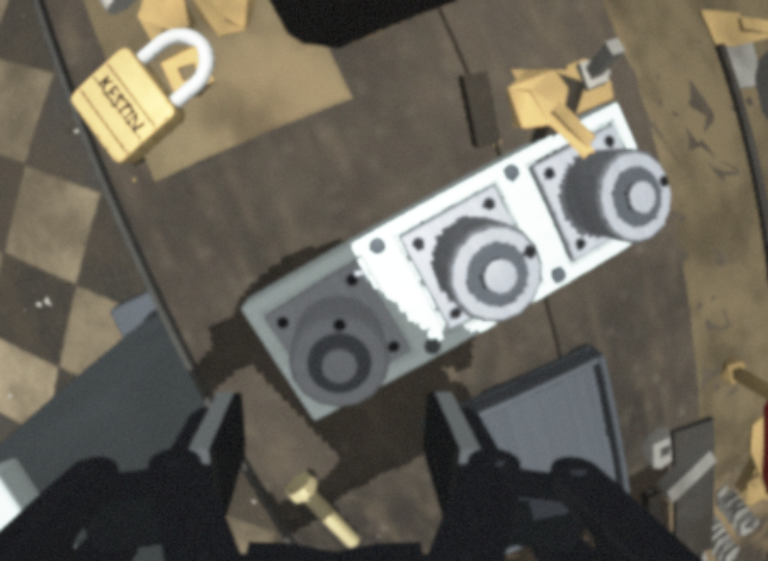

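```bash
python3 -m crank '0 0.0012 0 0 0 0 0.056;0 0 0.03 0 0 0 0.056;0 0 0.02 0 0 0 0.056;0 0 0.01 0 0 0 0.056;0 0 0.008 0 0 0 0.052;0 0 0 0 0 0 0.049;0 0 0 0 0 0 0.047;0 0 0 0 0 0 0.046;0 0 0 0 0 0 0.045;0 0 0 0 0 0 0.045' 20
python3 -c "
from h import *
hubs('w8.png'); go(409.9,171.9,32,67.6)"
```

```text
time: 15.6
eef_pos: [411.3, 172.3, 33.9]
tcp_rot: [0.0, 0.831, 0.556, 0.001]
force: [0.3, -0.5, -0.0]
finger_gap: 0.527
finger_force: 0.0
0.7 [200. 172. 303. 298.] z 62.9 mid [410.8 174.1  61.6] circ 411.0 173.9 20.3 4856
0.64 [409.  68. 512. 173.] z 61.6 mid [547.8 192.9  60.9] circ 548.4 192.8 19.9 3020
0.61 [305. 112. 426. 233.] z 63.0 mid [479.9 184.3  61.6] circ 479.9 184.0 20.1 4990
shift mm [-0.76 -0.96  1.63] turn [ 0.03 -0.03  0.01] pos [411.1 172.2  33.6] F [-0.3  0.1 -0.6] q [0.3  0.28 2.16 0.   0.7  0.69] t 15.7
```

```bash
python3 -m crank '-0.0003 -0.0005 0.0015 0 0 0 0.044;0 0 0 0 0 0 0.043;0 0 0 0 0 0 0.0425;0 0 0 0 0 0 0.042;0 0 0 0 0 0 0.0415;0 0 0 0 0 0 0.041;0 0 0 0 0 0 0.0405;0 0 0 0 0 0 0.040;0 0 0 0 0 0 0.0395;0 0 0 0 0 0 0.0395' 20
```

```text
time: 16.7
eef_pos: [410.2, 172.1, 31.8]
tcp_rot: [-0.0, 0.831, 0.556, -0.0]
force: [-0.4, -0.3, 1.0]
finger_gap: 0.463
finger_force: 8.7
```

```bash
python3 -m crank '0 0 0 0 0 0 0.038;0 0 0 0 0 0 0.034;0 0 0 0 0 0 0.034;0 0 -0.001 0 0 0 0.034;0 0 -0.002 0 0 0 0.034;0 0 -0.004 0 0 0 0.034;0 0 -0.006 0 0 0 0.034;0 0 -0.010 0 0 0 0.034;0 0 -0.010 0 0 0 0.034;0 0 0 0 0 0 0.034' 20
python3 -c "
from h import *
o=get_obs();print(o['moment'],o['finger_gap']);hubs('w9.png'); go(483,56,110,67.6)"
```

```text
time: 17.7
eef_pos: [411.9, 172.6, 66.7]
tcp_rot: [0.001, 0.831, 0.556, 0.002]
force: [0.3, -0.2, -1.9]
finger_gap: 0.46
finger_force: 20.7
[-0.0049384  -0.0014673  -0.01272547] 0.4600390437308267
0.93 [384.  73. 480. 163.] z 61.7 mid [548.8 192.3  61.3] circ 549.0 192.4 20.3 2550
0.84 [200. 173. 305. 299.] z 98.1 mid [412.6 174.9  96.5] circ 412.5 174.5 20.2 4938
0.68 [296. 112. 394. 212.] z 63.2 mid [480.2 183.9  61.9] circ 480.2 183.9 20.1 3548
shift mm [-79.9  111.15 -44.47] turn [ 0.07 -0.06  0.01] pos [410.7 172.2  65.5] F [ 0.2  0.2 -2.4] q [0.3  0.21 2.16 0.   0.77 0.69] t 17.8
```

```bash
python3 -m crank '0 0 -0.020 0 0 0 0.034;0 0 -0.020 0 0 0 0.034;-0.014 0.019 0 0 0 0 0.034;-0.016 0.022 0 0 0 0 0.034;-0.016 0.023 0 0 0 0 0.034;-0.016 0.022 0 0 0 0 0.034;-0.012 0.017 0 0 0 0 0.034;-0.006 0.008 0 0 0 0 0.034;0 0 0 0 0 0 0.034;0 0 0 0 0 0 0.034' 30
python3 -c "
from h import *
hubs('w10.png'); go(483,56,25.5,67.6)"
```

```text
time: 18.8
eef_pos: [481.5, 56.2, 104.3]
tcp_rot: [-0.001, 0.831, 0.556, -0.001]
force: [-0.2, 0.2, -3.6]
finger_gap: 0.455
finger_force: 32.9
0.89 [151.   7. 234.  96.] z 63.3 mid [480.3 183.5  62.2] circ 480.3 183.6 20.1 2615
0.67 [231.   0. 316.  45.] z 60.5 mid [546.3 181.8  58.8] circ 546.3 184.5 18.0 698
0.56 [200. 170. 307. 299.] z 135.2 mid [482.2  58.4 133.7] circ 482.2 58.1 20.1 4975
shift mm [ 0.09  1.88 78.89] turn [-0.08  0.01  0.06] pos [481.3  56.6 104.4] F [-0.3 -0.5 -2.6] q [0.03 0.21 2.05 0.   0.88 0.42] t 18.9
```

Over the tray centre. Lower 73 mm, leaving about 6 mm.

```bash
python3 -m crank '0 0.0015 0.015 0 0 0 0.034;0 0 0.02 0 0 0 0.034;0 0 0.015 0 0 0 0.034;0 0 0.010 0 0 0 0.034;0 0 0.006 0 0 0 0.034;0 0 0.004 0 0 0 0.034;0 0 0.003 0 0 0 0.034;0 0 0 0 0 0 0.034;0 0 0 0 0 0 0.034;0 0 0 0 0 0 0.034' 30
python3 -m crank '0 0 0.001 0 0 0 0.034;0 0 0.001 0 0 0 0.034;0 0 0.001 0 0 0 0.034;0 0 0.0005 0 0 0 0.034;0 0 0.0005 0 0 0 0.034;0 0 0.0005 0 0 0 0.034;0 0 0 0 0 0 0.034;0 0 0 0 0 0 0.034;0 0 0 0 0 0 0.034;0 0 0 0 0 0 0.034' 30
```

```text
time: 19.9
eef_pos: [484.3, 55.2, 32.2]
tcp_rot: [0.0, 0.831, 0.556, 0.0]
force: [-0.1, -0.2, -1.6]
finger_gap: 0.457
finger_force: 32.9
time: 20.9
eef_pos: [483.8, 55.2, 27.3]
tcp_rot: [0.0, 0.831, 0.556, 0.0]
force: [-0.8, 1.1, -2.1]
finger_gap: 0.458
finger_force: 32.9
```

```bash
python3 -m crank '0 0 0.0003 0 0 0 0.034;0 0 0.0003 0 0 0 0.034;0 0 0.0003 0 0 0 0.034;0 0 0.0003 0 0 0 0.034;0 0 0.0003 0 0 0 0.034;0 0 0 0 0 0 0.034;0 0 0 0 0 0 0.034;0 0 0 0 0 0 0.034;0 0 0 0 0 0 0.034;0 0 0 0 0 0 0.034' 20
```

```text
time: 21.9
eef_pos: [483.8, 55.2, 26.0]
tcp_rot: [-0.0, 0.831, 0.556, -0.0]
force: [-1.7, -1.0, 2.6]
finger_gap: 0.457
finger_force: 33.1
```

```bash
python3 -m crank '0 0 0 0 0 0 0.041;0 0 0 0 0 0 0.044;0 0 0 0 0 0 0.050;0 0 0 0 0 0 0.056;0 0 0 0 0 0 0.056;0 0 -0.02 0 0 0 0.056;0 0 -0.04 0 0 0 0.056;0 0 -0.05 0 0 0 0.056;0 0 -0.03 0 0 0 0.056;0 0 0 0 0 0 0.056' 20
python3 -c "
from h import *
c,o=hubs('w11.png');go(483,56,160,67.6)
cv2.imwrite('pics/w11c.png',cv2.resize(c['color'][0:330,60:512,::-1],None,fx=1.7,fy=1.7))"
```

```text
time: 22.9
eef_pos: [488.3, 55.4, 171.3]
tcp_rot: [0.003, 0.831, 0.556, 0.005]
force: [0.2, 0.4, -0.5]
finger_gap: 0.655
finger_force: 0.0
0.91 [165.  32. 231.  96.] z 62.9 mid [480.4 183.5  62. ] circ 480.4 183.5 20.1 1516
0.86 [226.   0. 295.  61.] z 63.1 mid [549.3 192.2  61.8] circ 549.3 192.0 19.9 1464
0.56 [223. 147. 283. 206.] z 56.6 mid [485.   57.2  55.5] circ 484.8 57.4 19.9 1377
shift mm [ 0.25 -1.36  6.41] turn [ 0.09 -0.04  0.01] pos [484.1  55.3 166.4] F [ 0.4  0.3 -0.5] q [ 0.02  0.12  2.01 -0.    1.01  0.42] t 23.0
```

View pics/w11c.png

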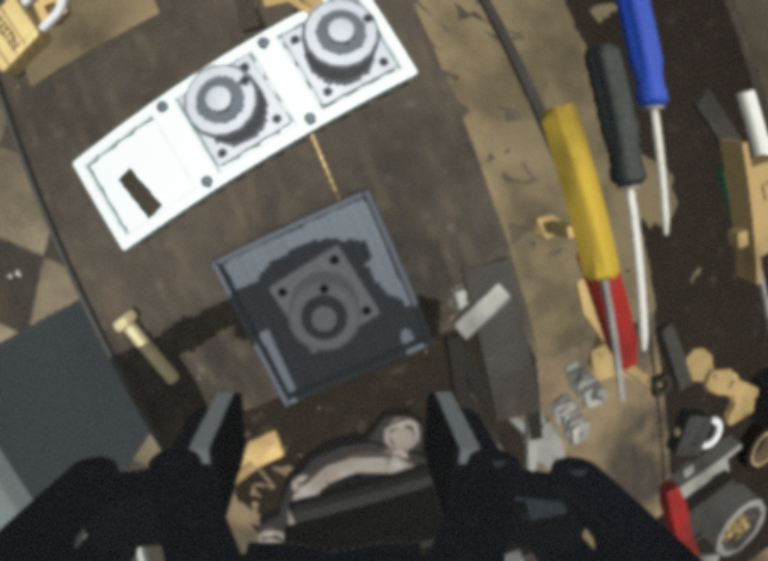

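The picture shows the dragging rose standing flat in the tray. Its hub is at (322,318) with the oil hole at (323,288), so it is still turned about 60°. The other two roses are seated with their holes along the row.

```bash
python3 -c "
from workcell import *
print(job_done())"
```

```text
the job is handed in; nothing more can be done
None
```

The near rose's hub dragged and stayed turned about 60°; it is now flat near the centre of the scrap tray with its hub still turned. The middle rose sprang back and stays in its seat. I never turned the far rose's hub: only one rose was said to drag and clutter stood beside it, so I took it as good and left it seated.

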